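Clip the grabber probe onto the specimen's contact post

ROBOT

A 7-joint arm with a two-finger parallel gripper is mounted at the origin on a cart in front of the work surface, level with it; the furniture and walls round the work are solid. World frame = base frame: x ahead of the robot, y to its left, z up, the work surface at z = 0. Lengths are in m, angles in rad, forces in N, time in s.
With the tool pointing down it reaches from about 0.4 to 0.875 m from the base axis. Payload 19.3 kg.
Tool frame: the origin (TCP) lies midway between the tips of the shut fingers; the grasp point (between the pads) lies 19 mm behind it; z points along the fingers, y is the line along which they close (so a half turn about z gives the same grasp; the last joint's range is limited). The gripper opens to 85 mm and grips with 20 to 120 N. Pads are 22 mm wide; open, the fingers measure 114 mm over their backs; the gripper's body (76 mm by 85 mm) begins 54 mm behind the grasp point. The pads swing forward as they close: fully open they stand 13 mm farther back than shut.
Start: joints at [1.18, 0.521, -0.036, 1.599, 0.021, 1.021, -0.113], TCP at [0.197, -0.593, 0.231] pointing down, gripper open.
Joint ranges: [-2.91, 2.91], [-0.3, 2.13], [-1.5, 1.42], [0.17, 2.43], [-1.26, 4.41], [0.16, 1.93], [-2.52, 2.52]. Speed limits (rad/s): [1.89, 1.89, 2.39, 2.39, 3.01, 3.01, 3.01].

INTERFACE

Orientations are given as [roll, pitch, yaw] about the fixed x, y, z axes, in that order (R = Rz(yaw) Ry(pitch) Rx(roll)).
In Python, from workcell import bot gives the robot as it stands.
- The arm moves only by the tool move_arm, never from a script. Its argument "series" is a list of rows, each a list of 3 entries, a list of its own where there are three numbers: the shift along the tool's x, y, z in cm, then the turn, a rotation vector about the tool's x, y, z in rad, then the opening in per cent of the stroke, from 0 (shut) to 100 (fully open). A call has 1 to 20 rows; each row is the pose to reach, as a shift and turn from the pose commanded when the call began, along the tool's axes at that moment; what a row does not reach only later rows make up. A row lasts 1/12 s, in which the tool goes at most 41.7 mm and 7.16 degrees, less where a joint would pass 70% of its speed; a pose out of reach is approached as far as the arm can. A call with a gripper value outside its range is refused whole. The fingers move at their own pace and stop on an object; "squeeze" is the grip in N (left out, the last holds). Time passes only in rows, so rows that repeat a pose let the fingers close. It gives the time, the measured TCP pose, the force, the opening and the grip force at its end, in the units of the state.
- bot.observe(): the state, without advancing time (a new reading comes with each control period).
- bot.grab_frame(name): name is "side" or "top" or "wrist"; returns (picture, depth): 480x640x3 uint8, red, green, blue; 480x640 float32, m along the optical axis (not along the pixel's ray), 0 where there is no reading.
- bot.camera_params(name): a dict with "fovy" (degrees; the focal length in pixels is half the picture's height over the tangent of half this angle, whatever the lens; pixels are square), "cx", "cy" (the principal point, pixels), "R" (3x3) and "t" (3): a world point X has camera coordinates R X + t; the wrist camera has in their place "tool_from_camera" (4x4, takes a point from camera to tool coordinates, whose origin is the TCP and whose axes are the flange's). Camera axes: x right, y down, z forward; pixel columns grow to the right and rows downward; lengths in m; the calibration is good to about 2 mm. A picture is of the moment at which its call begins: read the wrist's pose just before it. camera_params takes no time and is no camera call.
- bot.job_done(): hands the job in; it is judged then, once.
Trained networks look in the newest picture that a camera, given by its name, has taken for a name from the list of things; names that differ only in an ending like _2 or _b are one class to them, and where a whole thing is asked for, a point or a joint stands for the part that bears it (a point fixed in the world has none). Each returns a list of dicts, best first, with "conf" (0 to 1); they miss things now and then, are a little off and sometimes report something else, mostly with a low value. They report only what shows in the picture. A call takes as long as a camera call. They do not tell look-alikes from the thing itself.
- bot.find_in(camera, thing): "bbox" ([left, top, right, bottom] in pixels, round what is visible of it).
- bot.trace(camera, thing): "mask" (480x640 bool, what is visible of it) and "bbox" ([left, top, right, bottom] in pixels, round what is visible of it).
The state is a dict: "clock": time; "qpos": joint angles; "qd": joint speeds; "joint_efforts": joint torques, N m; "position": TCP position; "tool_rot": TCP orientation; "force": force on the tool from outside, world axes, zero at the start; "moment": the same for the moment, N m; "grip_width": finger opening in m; "finger_force": force on a finger pad.
Only numpy, scipy, OpenCV 4.12 (cv2) and the standard library are available. Lean on these libraries where they do the work, as an engineer would, in place of code of your own. Each camera call takes 0.05 s, during which the arm holds its last target. There are 200 camera calls.

TASK

The cordless grabber probe is clipped on the round parking foot. Squeeze its two upright tabs together so that its hook slides out, slip it sideways off the parking post, and clip it onto the headed contact post of the stand that holds the round section mount: hook round the post under its head, then let the spring pull the hook shut on it, leaving the probe lying flat on the bench. Leave the section mount and the other things where they are.

Things in the scene. Friction and masses are not known exactly. Their poses are not given: they have to be found in the camera images.
- probe: White plastic grabber probe lying on the bench, about 110 long, 30 wide, 72 high, 100 g. Origin: on its underside (bench level when lying), below the centre of an 8 mm post clamped in its jaw. x points forward to the hook, y to its left, z up. Its steel nose, 16 wide, ends in a flat face at x = -4 mm, height 8 to 20. It starts clamped on the parking post.
- housing (a point): Top centre of the probe's housing, at x -42, height 25 mm in the probe's frame. The housing spans x -66 to -18, 30 wide, height 7 to 25; it stands on two feet as wide as itself at x -44 to -36 and x -66 to -60.
- finger_tab (a point): Centre of the squeezing area on the front face of the fixed upright tab: x -36, height 55 mm in the probe's frame. Plate 8 thick (x -44 to -36), 30 wide, up to height 72. A finger in front of it stands above the post's head when the probe is clipped, so keep fingertips 34 mm or more above the probe's underside.
- thumb_tab (a point): Centre of the squeezing area on the rear face of the grey plastic sliding tab (8 thick, 30 wide, height 6 to 72): x = -102 mm plus the plunger's travel, height 55 mm in the probe's frame. The span from the front face of the fixed tab to this face is 66 mm minus the travel: 60 clamped on a post, 44 fully pressed. The hook moves with this tab.
- plunger (a joint): Travel of the sliding tab and hook in the probe, along its +x: 0 retracted, 0.022 m pressed to the stop. Spring force 3 N at 0, 4.6 N at 0.006, 9 N at 0.022; 20 N of squeeze presses it fully. The gap between nose and crossbar is 2 mm plus the travel; it reads 0.006 when clamped on an 8 mm post.
- hook (a point): Middle of the inner (rear) face of the hook's crossbar: x = -2 mm plus travel, y 0, height 14 mm in the probe's frame. The hook is a level J of 6 mm round rod (height 11 to 17): shank on the probe's left (y 8 to 14 mm), crossbar across the front (6 mm thick), lip on the right. A post must lie within y -4 to 4 mm when the hook closes.
- hook_lip (a point): Where the lip (y -14 to -8 mm in the probe's frame) leaves the crossbar's inner face; it runs 4 mm back from here. The mouth lies between lip and nose, open on the probe's right (-y): a post enters from the right and leaves to the right. With the plunger fully pressed the mouth is 20 mm and its middle is at x = +6 mm in the probe's frame.
- probe_jaw (a point): Point of the probe at x 0, y 0, height 14 mm in its frame: the centre of a clamped post.
- parking_post (a point): Axis of the parking post at height 14 mm. Neck 8 mm diameter up to 25 mm height, round head 26 mm diameter from 25 to 32 mm height, on a fixed round foot 42 mm diameter, 5 high. The probe starts clamped on it, lying towards the robot, heading within 35 degrees of straight ahead.
- stand_a: Fixed aluminium stand that holds the round section mount. Origin: bench level under the axis of its post; x points from post to section (nest centre x = +42 mm, between four pins 14 mm high). Plate x -22 to 62, y -35 to 44, 5 mm thick, bent up at its left into a guard wall (see stand_a_guard). In front (-x) the bench is free for the probe, whose feet stand on it. Faces the robot within 18 degrees.
- stand_a_post (a point): Axis of that stand's contact post at height 14 mm: neck 8 mm diameter, 5 to 25 mm height, head 26 mm diameter, 25 to 32 mm high. The hook must come in from the side, under the head.
- stand_b: The other stand, alike (wall, post, pins) but with an empty nest. Not to be used; the two stands swap places.
- section: Round black section mount, 30 mm diameter, 16 high, loose in stand_a's nest, its underside at height 5. Origin in the centre of its underside.
- petri: Bystander: clear petri dish 60 mm diameter, 13 high; origin under its centre.
- bottle: Bystander: amber dropper bottle 33 mm diameter, 102 high, standing; origin under its centre.
- clay: Bystander: clay block 44 x 60 x 16 mm; origin under its centre.
- loose_section: Bystander: another round section mount lying apart, 30 mm diameter, 18 high; origin under its centre.
- key: Bystander: hex key 32 x 88 x 5 mm; origin under its centre.
- stand_a_guard (a point): Middle of the top edge of the guard wall on stand_a: y = +41 mm (its inner face, towards the post), x = +25, height 45 mm in the stand's frame. The wall is 3 thick and runs along x from -12 to +62 mm. Too close to the post for the open hook to be lowered straight down between wall and post head; below the head it passes between the post's neck and the wall.
Not all that is in view belongs to the job. There is more than one size of the section; the one meant has the size given above.

How it is judged:
On the way, in this order (a step that is already met when the one before it is completed fails the run):
1. the tabs are squeezed while the hook is still round the parking post (value of joint plunger above 0.011 m and horizontal distance between probe_jaw and parking_post below 0.025 m), for 0.1 s.
2. the probe is off the parking post (horizontal distance between probe_jaw and parking_post above 0.06 m), for 0.1 s.
3. the open hook is round the section's contact post, under its head (value of joint plunger above 0.009 m and y of stand_a_post in the frame of probe between -0.007 and 0.007 m and x of stand_a_post in the frame of probe above -0.003 m and x of stand_a_post in the frame of hook below 0 m and height (world z) of probe below 0.012 m), for 0.1 s.
At the end, for the whole second after the job is handed in: Probe let go, still and flat (tilt < 0.1 rad, underside within 5 mm of the bench), the post of the section's stand in its jaw (within 3 mm along, 6.5 mm across), plunger sprung back onto it (travel 4 to 9 mm, over 1.5 N on the stand); section flat in its nest, within 50 mm of the post (x of stand_a_post in the frame of probe between -0.003 and 0.003 m and y of stand_a_post in the frame of probe between -0.0065 and 0.0065 m and value of joint plunger between 0.004 and 0.009 m and contact force between probe and stand_a above 1.5 N and angle between each of probe, section's own z axis and vertical below 0.1 rad and height (world z) of probe below 0.005 m and linear speed of probe below 0.02 m/s and horizontal distance between section and stand_a_post below 0.05 m); the robot touches nothing.
It fails at once if the section mount is pushed about (over 12 mm) (distance of section from where it was at the start of the episode above 0.012 m).
It fails at once if a bystander is pushed more than 20 mm (distance of any of petri, bottle, clay, loose_section, key from where it was at the start of the episode above 0.02 m).
It also fails if it takes over 40 s, if anything falls off the work surface, if the arm or the gripper's body presses on something with over 40 N, if the wrist force passes 120 N, or if a joint passes its speed limit or range.

## Working session

There is one attempt and no reset: what is moved stays moved. The work goes in short steps, Python scripts to look and compute and a tool call to move; the robot and the scene stay as the last step left them, time stands still between calls to the robot, and variables do not carry over. Pictures are saved under pics/ and viewed, at most 13 in all, crops included, and the job is handed in when it is done.

Besides the shell and the picture viewer there is one more tool, called after "Emit:" as name(argument=value, ...) on one line, values as JSON. move_arm: Moves the arm, as the interface text tells. Its arguments: {"type":"object","properties":{"series":{"type":"array"},"squeeze":{"type":"number"}},"required":["series"]}

```bash
mkdir -p pics
cat > h.py <<'E'
import numpy as np, cv2
from workcell import bot
from scipy.spatial.transform import Rotation as Ro
def K(p): 
    f=240/np.tan(np.radians(p["fovy"])/2); return f,p["cx"],p["cy"]
def world(name,depth,st=None):
    p=bot.camera_params(name); f,cx,cy=K(p)
    v,u=np.mgrid[0:480,0:640]
    P=np.stack([(u-cx)/f*depth,(v-cy)/f*depth,depth],-1)
    if name=="wrist":
        T=np.array(p["tool_from_camera"]); P=P@T[:3,:3].T+T[:3,3]
        R=Ro.from_euler('xyz',st["tool_rot"]).as_matrix(); return P@R.T+np.array(st["position"])
    return (P-np.array(p["t"]))@np.array(p["R"])
def save(n,im): cv2.imwrite("pics/"+n,cv2.cvtColor(im,cv2.COLOR_RGB2BGR))
E
python3 - <<'E'
from h import *
s=bot.observe(); print(s)
for n in("top","side"):
    im,d=bot.grab_frame(n); save(n+"0.png",im); np.savez(n+"0.npz",im=im,d=d)
    W=world(n,d)
    for th in("probe","stand_a","section","petri","bottle","clay","loose_section","key","parking_post"):
        for r in bot.trace(n,th)[:3]:
            m=r["mask"]&(d>0); c=np.median(W[m],0) if m.any() else None
            print(n,th,round(r["conf"],2),np.round(r["bbox"]),None if c is None else c.round(3))
E
```

```text
{'clock': 0.0, 'qpos': array([ 1.17980031,  0.52200909, -0.03632029,  1.59997404,  0.0212063 ,
        1.02111175, -0.11281128]), 'qd': array([ 1.65126923e-03, -4.10837880e-05, -2.35719369e-04, -2.14723639e-04,
       -9.70018357e-04, -1.56691799e-03,  1.83884683e-03]), 'joint_efforts': array([ 4.29050306e-04, -9.27121425e+01,  1.98045507e+00, -3.69940066e+01,
        1.79511204e-02,  8.19487410e-03, -4.51948426e-05]), 'position': array([ 0.19693386, -0.59282001,  0.23074105]), 'tool_rot': array([-3.14047911e+00,  8.84204003e-05,  3.20771328e-01]), 'force': array([ 0.26877601, -0.29637224, -0.07911758]), 'moment': array([0.04669164, 0.00215972, 0.00848417]), 'finger_force': 0.0, 'grip_width': 0.0854490535688898}
top probe 0.83 [401. 282. 433. 328.] [ 0.447 -0.156  0.026]
top stand_a 0.78 [317. 197. 360. 242.] [ 0.605 -0.014  0.005]
top stand_a 0.74 [230. 191. 283. 240.] [0.618 0.139 0.005]
top stand_a 0.61 [308. 330. 325. 350.] [0.388 0.036 0.065]
top section 0.65 [296. 275. 318. 294.] [0.489 0.047 0.022]
top section 0.58 [250. 193. 265. 207.] [0.645 0.137 0.02 ]
top petri 0.9 [393. 
[... 734 characters left out ...]
 250. 296. 267.] [0.489 0.033 0.016]
side section 0.63 [359. 234. 374. 247.] [0.646 0.128 0.018]
side section 0.31 [244. 218. 266. 231.] [0.406 0.249 0.013]
side petri 0.63 [323. 297. 360. 320.] [ 0.598 -0.129  0.003]
side petri 0.49 [218. 216. 241. 272.] [0.387 0.026 0.045]
side bottle 0.93 [218. 217. 239. 267.] [0.387 0.026 0.046]
side bottle 0.58 [214. 264. 285. 324.] [ 0.445 -0.164  0.027]
side clay 0.68 [242. 216. 264. 226.] [0.406 0.249 0.014]
side clay 0.66 [334. 219. 377. 252.] [0.616 0.172 0.023]
side loose_section 0.54 [233. 230. 250. 244.] [0.392 0.166 0.013]
side key 0.45 [409. 245. 421. 261.] [0.733 0.111 0.003]
side parking_post 0.76 [260. 300. 288. 324.] [ 0.488 -0.189  0.005]
```

Run:
```python
from h import *
im=np.load("top0.npz")["im"]
a=cv2.resize(im[180:360,160:450],None,fx=2.7,fy=2.7,interpolation=cv2.INTER_CUBIC); save("topc.png",a[:600,:800])
```

```text
(no output)
```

View pics/topc.png

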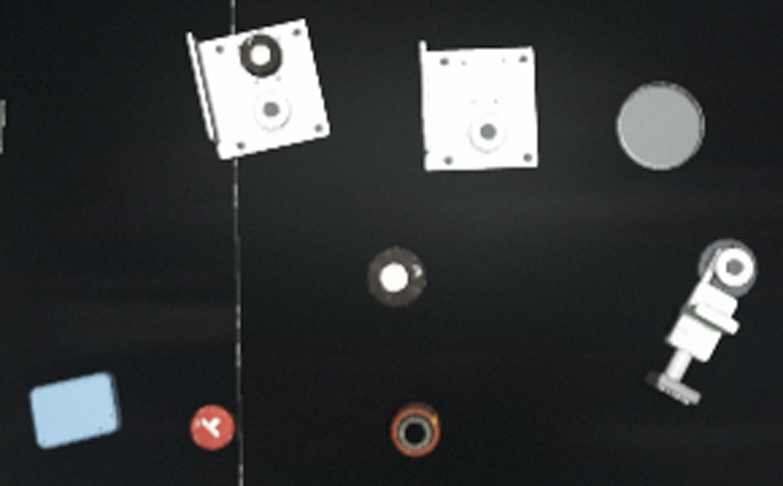

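The crop shows these things (full-picture pixels in brackets):
- **Stands:** the left one (258,215) holds a black mount at (257,200), so it is stand_a. The right one (340,220) has an empty nest, so it is stand_b.
- **Mounts:** the wider dark one at (307,283) and the red one at (238,336) lie loose, so neither is the section.
- **Probe:** at (420,300), clipped on the foot at (431,279), heading about -27°.

Next I'll refine these positions from depth and work out the hover move.

```bash
cat >> h.py <<'E'
def delta(pos,yaw,s=None):
    s=s or bot.observe(); R0=Ro.from_euler('xyz',s["tool_rot"]); R1=Ro.from_euler('xyz',[np.pi,0,yaw])
    return (R0.inv().apply(np.array(pos)-s["position"])*100).round(2),(R0.inv()*R1).as_rotvec().round(3)
E
python3 - <<'E'
from h import *
z=np.load("top0.npz"); W=world("top",z["d"])
def near(c,r,lo,hi):
    m=(np.hypot(W[...,0]-c[0],W[...,1]-c[1])<r)&(W[...,2]>lo)&(W[...,2]<hi); p=W[m]; 
    return len(p),((p.min(0)+p.max(0))/2).round(4),p.mean(0).round(4)
print("park",near((.488,-.187),.025,.027,.037))
print("postA",near((.60,.13),.03,.027,.037)); print("secA",near((.645,.137),.022,.016,.026))
print("decoy",near((.489,.045),.04,.008,.05))
print("tab tops",near((.43,-.157),.06,.06,.085))
print(bot.camera_params("wrist"))
print(delta((.43,-.157,.20),1.10))
E
python3 - <<'E'
from h import *
im=np.load("top0.npz")["im"]; save("seca.png",cv2.resize(im[185:245,225:290],None,fx=8,fy=8,interpolation=cv2.INTER_CUBIC))
E
```

```text
park (149, array([ 0.4879, -0.1832,  0.0314]), array([ 0.4886, -0.1835,  0.0311]))
postA (144, array([0.6053, 0.1295, 0.0315]), array([0.6053, 0.1297, 0.031 ]))
secA (191, array([0.6463, 0.1373, 0.021 ]), array([0.6462, 0.1379, 0.0208]))
decoy (399, array([0.4885, 0.047 , 0.02  ]), array([0.4885, 0.0469, 0.022 ]))
tab tops (176, array([ 0.4316, -0.1497,  0.0679]), array([ 0.4325, -0.1496,  0.0706]))
{'fovy': 69.40528248121456, 'cx': 320.8971351289625, 'cy': 239.5779279017999, 'tool_from_camera': array([[ 2.08219104e-04, -9.65999370e-01, -2.58544335e-01,
         6.46229201e-02],
       [ 9.99999267e-01,  5.09507242e-04, -1.09832120e-03,
         3.34221532e-04],
       [ 1.19270780e-03, -2.58543916e-01,  9.65998769e-01,
        -1.42773780e-01],
       [ 0.00000000e+00,  0.00000000e+00,  0.00000000e+00,
         1.00000000e+00]])}
(array([ 35.86, -34.05,   3.13]), array([ 0.   ,  0.   , -0.779]))
```

View pics/seca.png

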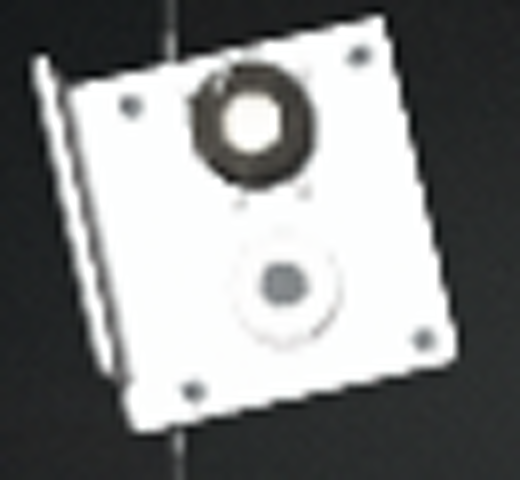

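The crop confirms stand_a: the round black mount sits in its nest at crop (252,122), its headed post is at (284,285), and the guard wall is on the left. Now I'll hover over the probe.

Emit:
move_arm(series=[[[3, -3, 0.3], [0, 0, -0.1], 100], [[6, -6, 0.6], [0, 0, -0.2], 100], [[9, -9, 1], [0, 0, -0.3], 100], [[12, -12, 1], [0, 0, -0.4], 100], [[15, -15, 1], [0, 0, -0.5], 100], [[18, -18, 1], [0, 0, -0.6], 100], [[21, -21, 1], [0, 0, -0.7], 100], [[24, -24, 1], [0, 0, -0.78], 100], [[27, -27, 1.5], [0, 0, -0.78], 100], [[30, -30, 2], [0, 0, -0.78], 100], [[33, -32.5, 2.5], [0, 0, -0.78], 100], [[35.9, -34, 3], [0, 0, -0.78], 100], [[35.9, -34, 3], [0, 0, -0.78], 100], [[35.9, -34, 3], [0, 0, -0.78], 100], [[35.9, -34, 3], [0, 0, -0.78], 100], [[35.9, -34, 3], [0, 0, -0.78], 100]])

```text
clock: 2.33
position: [0.43, -0.1582, 0.2014]
tool_rot: [-3.142, 0.0, 1.099]
force: [-0.2, 0.5, 0.7]
grip_width: 0.0854
finger_force: 0.0
```

Run:
```python
from h import *
s=bot.observe(); im,d=bot.grab_frame("wrist"); save("w1.png",im); W=world("wrist",d,s)
print(s["clock"],s["position"],s["tool_rot"])
def near(c,r,lo,hi):
    m=(np.hypot(W[...,0]-c[0],W[...,1]-c[1])<r)&(W[...,2]>lo)&(W[...,2]<hi); return W[m]
p=near((.488,-.183),.022,.029,.036); c,r=cv2.minEnclosingCircle(p[:,:2].astype(np.float32)); print("head",len(p),c,r,p.mean(0))
p=near((.432,-.155),.055,.064,.08); print("tabs",len(p),p.mean(0))
rc=cv2.minAreaRect(p[:,:2].astype(np.float32)); print(rc)
u=np.array([np.cos(-.46),np.sin(-.46)]); t=(p[:,:2]-p[:,:2].mean(0))@u
for q in (p[t>0],p[t<=0]):
    print(q.mean(0),cv2.minAreaRect(q[:,:2].astype(np.float32)))
```

```text
2.3333 [ 0.42998547 -0.15824502  0.20138157] [-3.14157823e+00  4.32581848e-04  1.09918482e+00]
head 590 (0.4863376319408417, -0.1821814328432083) 0.012879610992968082 [ 0.48637231 -0.18179529  0.03119485]
tabs 772 [ 0.43008216 -0.14770939  0.07143987]
((0.42977601289749146, -0.1483999788761139), (0.030215278267860413, 0.0606708824634552), 59.113094329833984)
[ 0.45248613 -0.16093649  0.07140849] ((0.45232370495796204, -0.1618860810995102), (0.03021693043410778, 0.008123311214148998), 59.16836929321289)
[ 0.40779397 -0.13455064  0.07147109] ((0.4071439802646637, -0.13499897718429565), (0.029988933354616165, 0.008070005103945732), 59.29599380493164)
```

View pics/w1.png

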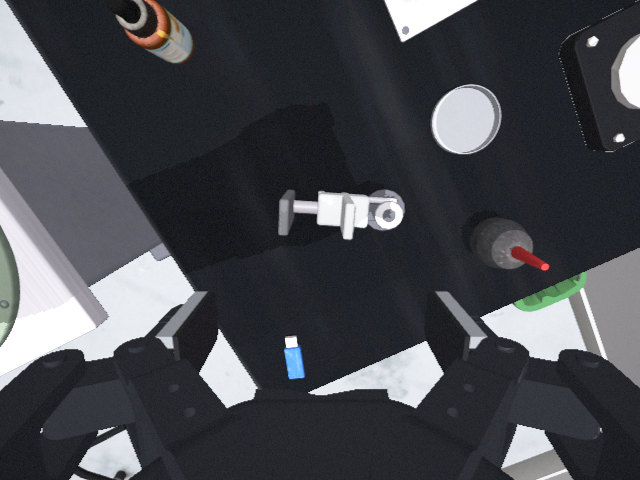

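The wrist view shows the probe at (320,212), clipped on the post head at (388,212). Its tabs are at (287,212) and (348,217), clear of everything else. The measured heading is -0.538 rad, with the tab midpoint at (0.4298, -0.1484). I'll descend over the tabs.

Emit:
move_arm(series=[[[0.9, -0.45, 3], [0, 0, 0.066], 100], [[0.9, -0.45, 6], [0, 0, 0.066], 100], [[0.9, -0.45, 9], [0, 0, 0.066], 100], [[0.9, -0.45, 11], [0, 0, 0.066], 100], [[0.9, -0.45, 13], [0, 0, 0.066], 100], [[0.9, -0.45, 15], [0, 0, 0.066], 100], [[0.9, -0.45, 16.7], [0, 0, 0.066], 100], [[0.9, -0.45, 16.7], [0, 0, 0.066], 100], [[0.9, -0.45, 16.7], [0, 0, 0.066], 100], [[0.9, -0.45, 16.7], [0, 0, 0.066], 100]])

```text
clock: 3.22
position: [0.4308, -0.1477, 0.0352]
tool_rot: [3.141, -0.0, 1.034]
force: [0.2, -0.9, 0.3]
grip_width: 0.0856
finger_force: 0.0
```

Run:
```python
from h import *
s=bot.observe(); print(s["position"],s["tool_rot"],s["force"]); print(delta((.4298,-.1484,.034),1.033))
im,d=bot.grab_frame("wrist"); save("w2.png",im)
```

```text
[ 0.43082192 -0.14772287  0.03519148] [ 3.14082802e+00 -9.72364303e-05  1.03389907e+00] [ 0.19394398 -0.89138887  0.296429  ]
(array([-0.11, -0.05,  0.12]), array([ 0.001, -0.   ,  0.001]))
```

View pics/w2.png

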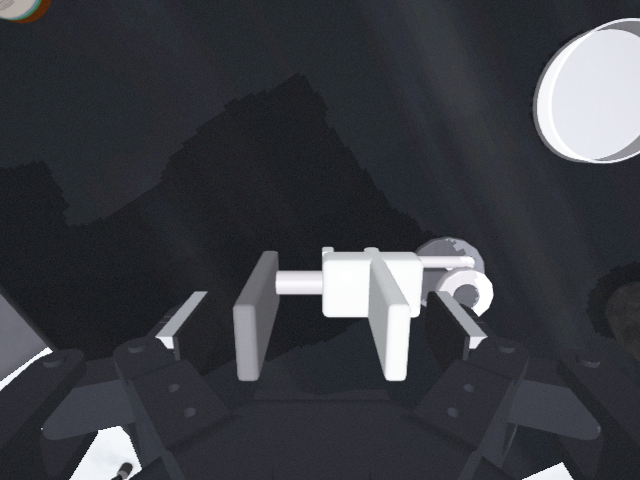

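Both tabs stand between the open pads: grey tab at (257,315), white tab at (390,315). Squeezing now.

Emit:
move_arm(series=[[[-0.1, 0, 0.1], [0, 0, 0], 70], [[-0.1, 0, 0.1], [0, 0, 0], 60], [[-0.1, 0, 0.1], [0, 0, 0], 50], [[-0.1, 0, 0.1], [0, 0, 0], 40], [[-0.1, 0, 0.1], [0, 0, 0], 40], [[-0.1, 0, 0.1], [0, 0, 0], 40], [[-0.1, 0, 0.1], [0, 0, 0], 40], [[-0.1, 0, 0.1], [0, 0, 0], 40], [[-0.1, 0, 0.1], [0, 0, 0], 40], [[-0.1, 0, 0.1], [0, 0, 0], 40]], squeeze=30)

```text
clock: 4.1
position: [0.4343, -0.1498, 0.0353]
tool_rot: [3.133, -0.003, 1.034]
force: [10.8, -10.7, 21.6]
grip_width: 0.0449
finger_force: 30.2
```

Run:
```python
from h import *
s=bot.observe(); print(s["position"],s["tool_rot"],s["force"],s["grip_width"],s["finger_force"])
im,d=bot.grab_frame("wrist"); save("w3.png",im)
```

```text
[ 0.43434506 -0.14975233  0.03534447] [ 3.13276269e+00 -2.50740776e-03  1.03380960e+00] [ 10.82816243 -10.70549879  21.61212792] 0.04490038826913394 30.243693105876446
```

View pics/w3.png

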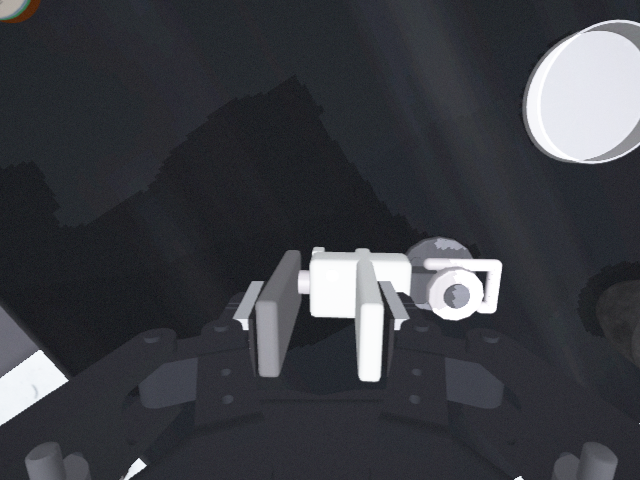

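The plunger is fully pressed (span 44.9 mm) and the hook is open round the post at (455,290). I'll lift slightly to unload the bench.

Emit:
move_arm(series=[[[0, 0, -0.15], [0, 0, 0], 40], [[0, 0, -0.3], [0, 0, 0], 40], [[0, 0, -0.4], [0, 0, 0], 40], [[0, 0, -0.4], [0, 0, 0], 40], [[0, 0, -0.4], [0, 0, 0], 40]])

```text
clock: 4.57
position: [0.4298, -0.148, 0.0372]
tool_rot: [-3.141, 0.0, 1.035]
force: [0.5, -0.2, -1.0]
grip_width: 0.0445
finger_force: 31.7
```

Emit:
move_arm(series=[[[0.7, 0, 0], [0, 0, 0], 40], [[1.5, 0, 0], [0, 0, 0], 40], [[2.5, 0, 0], [0, 0, 0], 40], [[3.5, 0, 0], [0, 0, 0], 40], [[4.7, 0, 0], [0, 0, 0], 40], [[6, 0, 0], [0, 0, 0], 40], [[7.2, 0, 0], [0, 0, 0], 40], [[8, 0, 0], [0, 0, 0], 40], [[8, 0, 0], [0, 0, 0], 40], [[8, 0, -1.5], [0, 0, 0], 40], [[8, 0, -3.5], [0, 0, 0], 40], [[8, 0, -6], [0, 0, 0], 40], [[8, 0, -8], [0, 0, 0], 40], [[8, 0, -8], [0, 0, 0], 40], [[8, 0, -8], [0, 0, 0], 40]])

```text
clock: 5.82
position: [0.4712, -0.0799, 0.118]
tool_rot: [3.14, -0.0, 1.034]
force: [-0.7, -0.2, -1.6]
grip_width: 0.0445
finger_force: 31.7
```

Run:
```python
from h import *
s=bot.observe(); print(s["position"],s["tool_rot"],s["grip_width"])
im,d=bot.grab_frame("wrist"); save("w4.png",im)
# stand frame -> TCP target; jaw 58.3 ahead of TCP. stand pose estimate
post=np.array([.6053,.1296]); sec=np.array([.6463,.1376]); th=np.arctan2(*(sec-post)[::-1]); print("th",th)
u=np.array([np.cos(th),np.sin(th)]); v=np.array([-u[1],u[0]])
j=post-.085*u+.0225*v; print(j, delta((*(j-.0583*u),.117),np.pi/2+th))
```

```text
[ 0.47119668 -0.07992348  0.11801408] [ 3.13987220e+00 -2.95209910e-04  1.03386279e+00] 0.04450479823900056
th 0.19270075866238556
[0.51756432 0.13540516] (array([ 1.700e+01, -1.132e+01,  1.000e-02]), array([ 0.   ,  0.   , -0.729]))
```

View pics/w4.png

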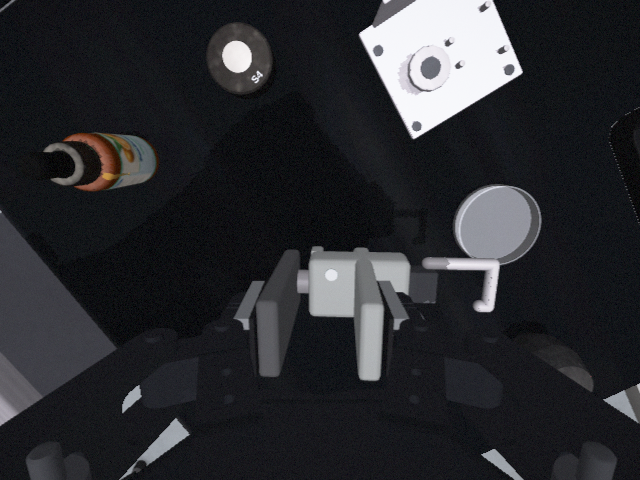

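The probe hangs level in the pads with the open hook free at (490,285). Carrying it to in front of stand_a, raised to clear the bottle.

Emit:
move_arm(series=[[[0, 0, -2], [0, 0, 0], 40], [[1, -0.5, -4], [0, 0, -0.05], 40], [[3, -1.5, -4], [0, 0, -0.13], 40], [[5, -3, -4], [0, 0, -0.21], 40], [[7, -4.2, -4], [0, 0, -0.3], 40], [[9, -5.5, -4], [0, 0, -0.38], 40], [[11, -7, -4], [0, 0, -0.47], 40], [[13, -8.3, -4], [0, 0, -0.56], 40], [[15, -9.8, -4], [0, 0, -0.65], 40], [[16.4, -10.8, -4], [0, 0, -0.71], 40], [[17, -11.3, -3], [0, 0, -0.73], 40], [[17, -11.3, -3], [0, 0, -0.73], 40], [[17, -11.3, -3], [0, 0, -0.73], 40], [[17, -11.3, -3], [0, 0, -0.73], 40]])

```text
clock: 7.03
position: [0.4606, 0.1233, 0.1468]
tool_rot: [-3.14, 0.001, 1.762]
force: [-0.3, 0.6, -1.4]
grip_width: 0.0443
finger_force: 31.7
```

Run:
```python
from h import *
s=bot.observe(); print(s["clock"],s["position"],s["tool_rot"],s["grip_width"])
im,d=bot.grab_frame("wrist"); save("w5.png",im); W=world("wrist",d,s); np.savez("w5.npz",W=W,im=im)
def near(c,r,lo,hi):
    m=(np.hypot(W[...,0]-c[0],W[...,1]-c[1])<r)&(W[...,2]>lo)&(W[...,2]<hi); return W[m]
p=near((.605,.13),.02,.029,.036); c,r=cv2.minEnclosingCircle(p[:,:2].astype(np.float32)); print("head",len(p),c,r,p.mean(0))
q=near((.646,.137),.022,.0185,.024); c2,r2=cv2.minEnclosingCircle(q[:,:2].astype(np.float32)); print("sec",len(q),c2,r2)
w=near((.62,.175),.06,.041,.05); print("wall",len(w),w[:,:2].mean(0),cv2.minAreaRect(w[:,:2].astype(np.float32)))
# held hook, lateral/yaw check
h=near(s["position"][:2],.12,.11,.2); R=Ro.from_euler('xyz',s["tool_rot"]).as_matrix(); t=(h-s["position"])@R
f=t[t[:,1]>.075]; print("hook pts tool", len(f), f.min(0) if len(f) else 0, f.max(0) if len(f) else 0)
```

```text
7.0333 [0.46056189 0.12328664 0.14679944] [-3.14043058e+00  5.59307955e-04  1.76200614e+00] 0.04427931128119463
head 651 (0.6037896871566772, 0.1312679648399353) 0.013218089938163757 [0.60441567 0.13287408 0.03117328]
sec 1034 (0.6445043087005615, 0.1392863243818283) 0.015311704017221928
wall 515 [0.61876391 0.17736685] ((0.6198375821113586, 0.1775052398443222), (0.07453092187643051, 0.0034722229465842247), 11.040400505065918)
hook pts tool 880 [-0.01447236  0.07500128  0.01214712] [0.01365924 0.08537615 0.0187229 ]
```

View pics/w5.png

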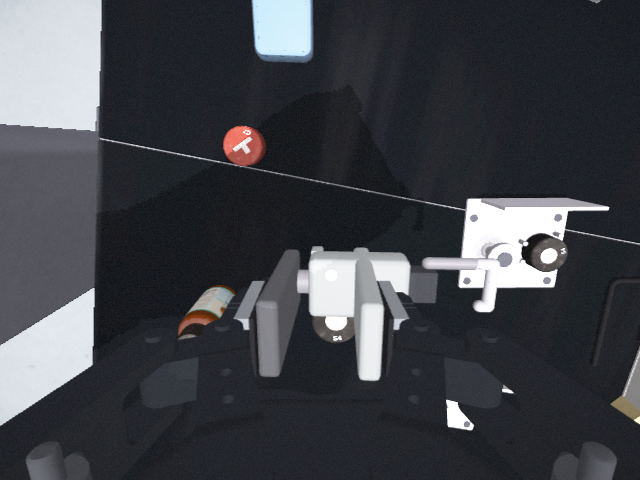

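The probe is held straight: hook at (490,285), and stand_a with its mount at (545,252) directly ahead. The wall and head fits agree on heading 0.193 rad and post at (0.6036, 0.1311). I'll check the probe's pitch in the grip and compute the waypoints.

Run:
```python
from h import *
W=np.load("w5.npz")["W"]; s=bot.observe(); R=Ro.from_euler('xyz',s["tool_rot"]).as_matrix(); t=(W-s["position"])@R
def b(n,y0,y1,x0,x1,z0,z1):
    m=(t[...,1]>y0)&(t[...,1]<y1)&(t[...,0]>x0)&(t[...,0]<x1)&(t[...,2]>z0)&(t[...,2]<z1); p=t[m]
    if len(p): print(n,len(p),np.percentile(p,[2,50,98],axis=0).round(4).tolist())
b("crossbar",.076,.09,-.006,.006,0,.04); b("shank",.056,.074,.006,.016,0,.04)
b("house",-.005,.012,-.012,.012,.0,.02); b("housefront",.028,.038,-.012,.012,0,.02)
b("tabtops",-.03,.03,-.014,.014,-.05,-.03)
post=np.array([.6036,.1311]); th=.193; u=np.array([np.cos(th),np.sin(th)]); v=np.array([-u[1],u[0]])
for k,(a,l,z) in dict(over=(-60,22.5,.11),low=(-60,22.5,.038),fwd=(-7,22.5,.038),side=(-7,0,.038)).items():
    j=post+a/1e3*u+l/1e3*v; print(k,delta((*(j-.0583*u),z),np.pi/2+th))
```

```text
crossbar 318 [[-0.0058, 0.079, 0.0132], [0.0001, 0.081, 0.0148], [0.0057, 0.0843, 0.018]]
shank 465 [[0.0076, 0.0564, 0.0139], [0.0111, 0.0648, 0.0158], [0.0133, 0.0736, 0.0186]]
house 1680 [[-0.0115, -0.0046, 0.009], [0.0005, 0.0035, 0.0104], [0.0117, 0.0116, 0.0118]]
housefront 450 [[-0.0003, 0.0283, 0.0077], [0.0069, 0.0339, 0.0089], [0.0118, 0.0378, 0.01]]
tabtops 5787 [[-0.0126, -0.0286, -0.049], [0.0044, 0.0125, -0.0367], [0.0135, 0.0278, -0.0309]]
over (array([0.28, 2.34, 3.71]), array([-0.001,  0.001, -0.002]))
low (array([ 0.28,  2.34, 10.91]), array([-0.001,  0.001, -0.002]))
fwd (array([ 0.29,  7.64, 10.9 ]), array([-0.001,  0.001, -0.002]))
side (array([-1.96,  7.65, 10.9 ]), array([-0.001,  0.001, -0.002]))
```

Emit:
move_arm(series=[[[0.2, 1.2, 1], [0.02, 0, 0], 40], [[0.3, 2.3, 3], [0.04, 0, 0], 40], [[0.3, 2.3, 5], [0.04, 0, 0], 40], [[0.3, 2.3, 7], [0.04, 0, 0], 40], [[0.3, 2.3, 9], [0.04, 0, 0], 40], [[0.3, 2.3, 10], [0.04, 0, 0], 40], [[0.3, 2.3, 10.5], [0.04, 0, 0], 40], [[0.3, 2.3, 10.8], [0.04, 0, 0], 40], [[0.3, 2.3, 10.8], [0.04, 0, 0], 40], [[0.3, 2.3, 10.8], [0.04, 0, 0], 40], [[0.3, 2.3, 10.8], [0.04, 0, 0], 40]])

```text
clock: 8.0
position: [0.4831, 0.132, 0.0401]
tool_rot: [-3.103, -0.0, 1.764]
force: [1.0, 0.2, -0.6]
grip_width: 0.0444
finger_force: 31.8
```

```bash
cat > chk.py <<'E'
from h import *
import sys
s=bot.observe(); print(s["clock"],s["position"],s["tool_rot"],s["force"],s["grip_width"])
im,d=bot.grab_frame("wrist"); save(sys.argv[1],im); W=world("wrist",d,s)
R=Ro.from_euler('xyz',s["tool_rot"]).as_matrix(); t=(W-s["position"])@R
def b(n,y0,y1,x0,x1,z0,z1):
    p=W[(t[...,1]>y0)&(t[...,1]<y1)&(t[...,0]>x0)&(t[...,0]<x1)&(t[...,2]>z0)&(t[...,2]<z1)]
    if len(p): print(n,len(p),np.percentile(p[:,2],[2,50,98]).round(4))
b("crossbar",.077,.085,-.006,.006,0,.03); b("shank",.056,.074,.008,.014,0,.03); b("house",-.005,.012,-.012,.012,0,.02); b("front",.028,.038,-.0,.012,0,.02)
post=np.array([.6036,.1311]); th=.193; u=np.array([np.cos(th),np.sin(th)]); v=np.array([-u[1],u[0]])
j=s["position"][:2]+.0583*u-post; print("jaw in stand mm",j@u*1e3,j@v*1e3)
for k,(a,l) in dict(fwd=(-7,22.5),side=(-7,0)).items():
    print(k,delta((*(post+a/1e3*u+l/1e3*v-.0583*u),s["position"][2]),np.pi/2+th))
E
python3 chk.py w6.png
```

```text
8.0 [0.48311561 0.13198222 0.0401268 ] [-3.10286877e+00 -1.10686318e-05  1.76445392e+00] [ 0.97827544  0.15093394 -0.57927008] 0.044413760297363075
crossbar 315 [0.0197 0.0224 0.0241]
shank 444 [0.0194 0.0222 0.0236]
house 1712 [0.0286 0.0298 0.0312]
front 433 [0.0289 0.0302 0.0314]
jaw in stand mm -59.77817651418738 23.975235189045424
fwd (array([-0.15,  5.28, -0.21]), array([-0.039,  0.   ,  0.001]))
side (array([-2.4 ,  5.28, -0.21]), array([-0.039,  0.   ,  0.001]))
```

Emit:
move_arm(series=[[[-0.15, 0, 0.2], [0, 0, 0], 40], [[-0.15, 0, 0.3], [0, 0, 0], 40], [[-0.15, 0, 0.3], [0, 0, 0], 40], [[-0.15, 1, 0.26], [0, 0, 0], 40], [[-0.15, 2, 0.22], [0, 0, 0], 40], [[-0.15, 3, 0.18], [0, 0, 0], 40], [[-0.15, 4, 0.14], [0, 0, 0], 40], [[-0.15, 4.8, 0.11], [0, 0, 0], 40], [[-0.15, 5.3, 0.09], [0, 0, 0], 40], [[-0.15, 5.3, 0.09], [0, 0, 0], 40], [[-0.15, 5.3, 0.09], [0, 0, 0], 40]])

```text
clock: 8.97
position: [0.5345, 0.1406, 0.0361]
tool_rot: [-3.101, -0.0, 1.765]
force: [-0.4, 0.3, -0.5]
grip_width: 0.0446
finger_force: 31.8
```

```bash
python3 chk.py w7.png
```

```text
8.9667 [0.53452746 0.14064899 0.03613925] [-3.10122090e+00 -4.74097588e-05  1.76474244e+00] [-0.41040143  0.34269624 -0.54828353] 0.044602384722701616
crossbar 557 [0.0041 0.0169 0.0197]
shank 273 [0.0044 0.0175 0.0194]
house 1707 [0.0245 0.0258 0.0271]
front 437 [0.0248 0.0262 0.0273]
jaw in stand mm -7.658555238309206 22.620090873250252
fwd (array([-0.01,  0.09,  0.  ]), array([-0.041,  0.   ,  0.001]))
side (array([-2.26,  0.09,  0.  ]), array([-0.041,  0.   ,  0.001]))
```

View pics/w7.png

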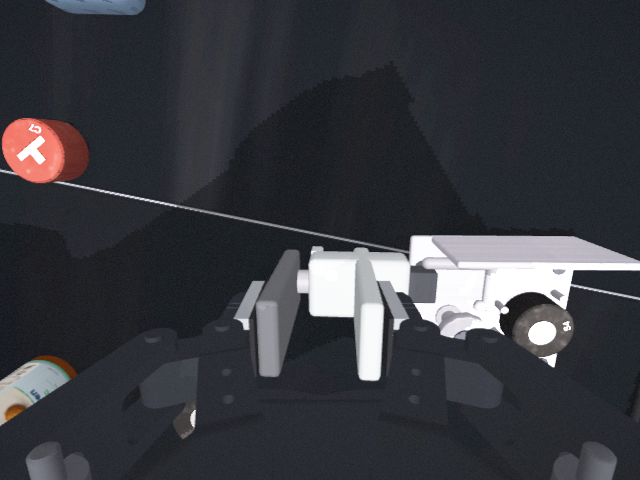

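The hook is beside the post: nose at x≈435, post head at (460,322), crossbar at x≈492, and the wall is clear. Sliding right onto the post.

Emit:
move_arm(series=[[[-0.6, 0.05, 0], [0, 0, 0], 40], [[-1.2, 0.05, 0], [0, 0, 0], 40], [[-1.8, 0.05, 0], [0, 0, 0], 40], [[-2.26, 0.05, 0], [0, 0, 0], 40], [[-2.26, 0.05, 0], [0, 0, 0], 40], [[-2.26, 0.05, 0], [0, 0, 0], 40], [[-2.26, 0.05, 0], [0, 0, 0], 40]])

```text
clock: 9.6
position: [0.5397, 0.1188, 0.0363]
tool_rot: [-3.102, -0.0, 1.765]
force: [-0.2, -0.1, -1.5]
grip_width: 0.0445
finger_force: 31.8
```

```bash
python3 chk.py w8.png
```

```text
9.6 [0.53965239 0.11878853 0.03629584] [-3.10165437e+00 -2.71093337e-04  1.76478577e+00] [-0.21267131 -0.09771752 -1.45166245] 0.044460979990702906
crossbar 136 [0.0047 0.019  0.0313]
shank 1047 [0.0042 0.0186 0.0318]
house 1705 [0.0246 0.0259 0.0273]
front 435 [0.0251 0.0263 0.0276]
jaw in stand mm -6.82169717861404 0.18252858532129182
fwd (array([ 2.22, -0.01, -0.  ]), array([-0.04 , -0.   ,  0.001]))
side (array([-0.03, -0.02, -0.  ]), array([-0.04 , -0.   ,  0.001]))
```

View pics/w8.png

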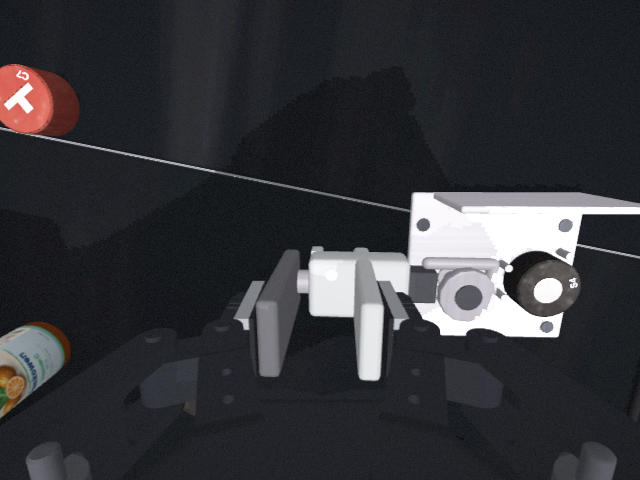

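The post head sits at (465,292), inside the hook and on the jaw's centreline, with the probe about 1 mm off the bench. Releasing slowly.

Emit:
move_arm(series=[[[0, 0, 0.1], [0, 0, 0], 40], [[0, 0, 0.1], [0, 0, 0], 54], [[0, 0, 0.15], [0, 0, 0], 58], [[0, 0, 0.2], [0, 0, 0], 62], [[0, 0, 0.25], [0, 0, 0], 66], [[0, 0, 0.3], [0, 0, 0], 70], [[0, 0, 0.3], [0, 0, 0], 74], [[0, 0, 0.3], [0, 0, 0], 80], [[0, 0, 0.3], [0, 0, 0], 90], [[0, 0, 0.2], [0, 0, 0], 100], [[0, 0, 0], [0, 0, 0], 100], [[0, 0, 0], [0, 0, 0], 100], [[0, 0, 0], [0, 0, 0], 100]], squeeze=20)

```text
clock: 10.73
position: [0.5398, 0.1186, 0.0365]
tool_rot: [-3.102, -0.0, 1.765]
force: [0.3, 0.6, -0.0]
grip_width: 0.0856
finger_force: 0.0
```

```bash
python3 chk.py w9.png
```

```text
10.7333 [0.5397964  0.11861349 0.03645704] [-3.10191819e+00 -2.71981015e-05  1.76472859e+00] [ 0.30204348  0.64728994 -0.02632591] 0.08555296772707216
crossbar 82 [0.004  0.0057 0.0312]
shank 1023 [0.0044 0.017  0.0319]
house 1373 [0.0181 0.0248 0.0265]
front 243 [0.0237 0.0251 0.0263]
jaw in stand mm -6.713940765289407 -0.016889898647979348
fwd (array([ 2.25, -0.02, -0.01]), array([-0.04 ,  0.   ,  0.001]))
side (array([ 0.  , -0.02, -0.01]), array([-0.04 ,  0.   ,  0.001]))
```

View pics/w9.png

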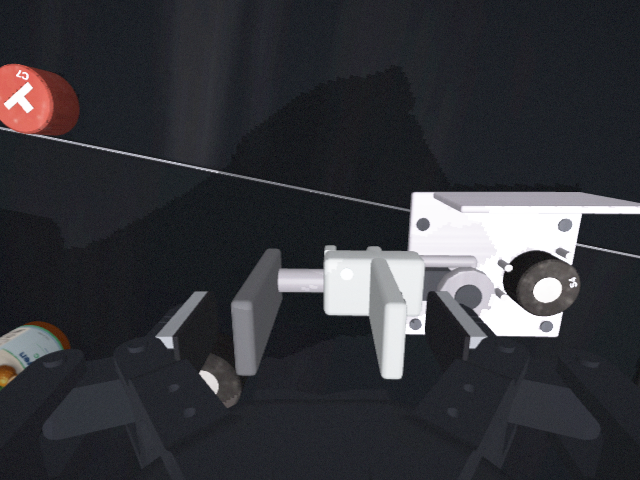

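The spring has closed the hook on the post. The tabs are at (257,310) and (387,310), spread as in the parked view; the pads are clear on both sides and the housing top is at 25 mm, so the probe lies flat. Raising the gripper straight up.

Emit:
move_arm(series=[[[0, 0.04, -1], [0, 0, 0], 100], [[0, 0.08, -2], [0, 0, 0], 100], [[0, 0.16, -4], [0, 0, 0], 100], [[0, 0.28, -7], [0, 0, 0], 100], [[0, 0.4, -10], [0, 0, 0], 100], [[0, 0.6, -14], [0, 0, 0], 100], [[0, 0.6, -16], [0, 0, 0], 100], [[0, 0.6, -16], [0, 0, 0], 100], [[0, 0.6, -16], [0, 0, 0], 100], [[0, 0.6, -16], [0, 0, 0], 100]])

```text
clock: 11.62
position: [0.5516, 0.1208, 0.1962]
tool_rot: [-3.102, 0.0, 1.765]
force: [0.4, 0.1, -0.1]
grip_width: 0.0854
finger_force: 0.0
```

Run:
```python
from h import *
s=bot.observe(); im,d=bot.grab_frame("wrist"); save("w10.png",im); W=world("wrist",d,s)
post=np.array([.6036,.1311]); th=.193; u=np.array([np.cos(th),np.sin(th)]); v=np.array([-u[1],u[0]])
q=W[...,:2]-post; a=q@u; l=q@v; z=W[...,2]
m=(z>.066)&(z<.078)&(a>-.12)&(a<-.02)&(abs(l)<.03)
r=cv2.minAreaRect(np.c_[a[m],l[m]].astype(np.float32)); print(m.sum(),r,"z",np.percentile(z[m],[5,50,95]))
m=(z>.018)&(z<.024)&(abs(a-.042)<.022)&(abs(l)<.022); print("sec",cv2.minEnclosingCircle(np.c_[a[m],l[m]].astype(np.float32)))
```

```text
759 ((-0.06569728255271912, -0.00014092866331338882), (0.06059965863823891, 0.030393147841095924), 0.4591904580593109) z [0.0691272  0.07176345 0.07313103]
sec ((0.04234854504466057, 0.00010458368342369795), 0.015067199245095253)
```

View pics/w10.png

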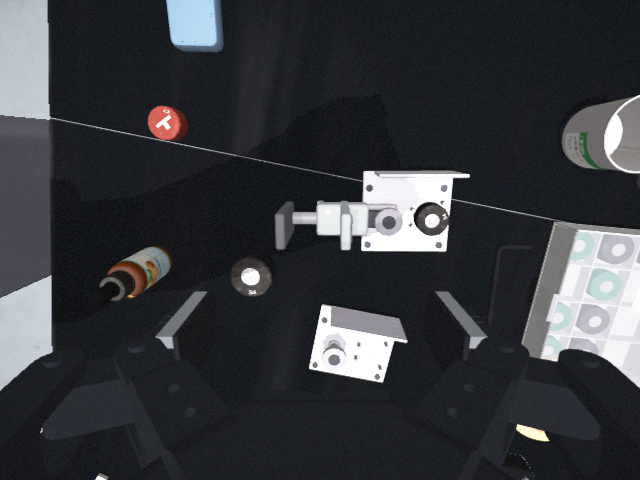

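The probe is clipped on stand_a's post at (388,222), with a tab span of 60.6 mm, the tabs' centre 65.7 mm behind the post and 0.1 mm off-line laterally. The section is in its nest at (432,220). Handing in.

```bash
python3 -c "
from workcell import bot
print(bot.job_done())"
```

```text
the job is handed in; nothing more can be done
None
```

The probe is off the parking post and clipped flat on stand_a's contact post, with the section mount still in its nest and the gripper clear; I handed the job in at about 12 s, and no verdict was returned.

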